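# Try a capping chuck's taper in its socket and knock it loose with the drift

## Task

Check the fit of the bottle-capping chuck: take it from its rest, push its tapered shank down into the blue socket while twisting it anticlockwise with only light pressure until the tang drops into the hidden driver, press it gently fully home and let go of it. Then drive the red-handled drift (a flat wedge) through the socket's slot, under the tang, until the chuck is pushed up off its taper and stands loose on the thick part of the drift; leave the drift there, never touch the chuck while the drift is in the slot, and leave the small flask, vial and pot alone.

Things in the scene. Friction and masses are not known exactly. Their poses are not given: they have to be found in the camera images.
- chuck: bottle-capping chuck, about 0.25 kg, loose, standing shank down in the grey rest at the start. Origin: centre of the underside of its dark collar (48 mm across, z 0 to 6 mm); z up. Above: aluminium block, then an orange cup 31 mm across up to z 54 mm. Below: steel shank, 34 mm across down to z -16 mm, a cone to 25.6 mm at z -44 mm, then the flat tang. A half turn about z changes nothing.
- chuck_grip (a point): centre of the chuck's aluminium block, 32 mm above the chuck's origin, axes as the chuck's; the block is 38 mm along x and 32 mm along y, z 6 to 46 mm above the origin. Grasp it from above across its two y faces (32 mm).
- tang_tip (a point): lower end of the chuck's tang, 69 mm below the chuck's origin, axes as the chuck's. The tang is 24 mm along x and 10.5 mm along y, 25 mm long; square-ended.
- rest: grey stand fixed to the table, 90 mm square; its top plate with a 39 mm round hole is 82 mm high and carries the chuck's collar. Origin: centre of its underside.
- socket: blue eight-sided taper socket, 60 mm wide, on a square 100 mm flange, fixed to the table. Origin: centre of its underside; z up along the bore; its +x is the direction in which the drift is driven. Rim at z 104 mm.
- socket_mouth (a point): centre of the socket's rim, bore 36.6 mm across. Chuck fully home: its collar lies on the rim. Over the last 9 mm of travel four sprung brass segments grip the cone and the push needed rises to about 5 to 15 N, more once the collar lands. Pressing on with more than about 40 N does damage (all contact forces between chuck and socket, added up, must stay under 100 N).
- driver_top (a point): centre of the top of the driver inside the socket, z 58 mm (axes: the socket's). Its cross slot, 13.2 x 27 mm, takes the tang only with the chuck's x axis 0.2 to 1.2 rad anticlockwise from above of the socket's x (or a half turn on), play about 0.1 rad; angle varies, unmeasured. Until then the tang stops here, collar 23 mm above the rim; land slowly, press 5 to 15 N; a 75 N knock breaks it.
- slot_entry (a point): middle of the drift slot's floor at the column's face, socket frame (-30, 0, 24) mm. The slot runs through along socket x; floor z 24 mm, guide rails 12.6 mm apart and 8 mm high, 14 mm wide above, roof at z 50 mm; flared cheeks and a small ramp (z 18 to 24 mm) lead in from x -50 mm. With the chuck home its tang ends at z 35 mm on the axis.
- drift: steel drift (wedge) with an upright red tab, 0.15 kg, loose, lying flat on the table. Origin: underside, below the tab's centre; x points to the tip, z up. Blade 9 mm thick along y, flat underside; 22 mm high from the tab to x 81 mm, sloping down to 8 mm at x 145 mm; round tip at x 150 mm.
- drift_tab (a point): centre of the red tab, 30 mm above the drift's origin; tab 28 mm along x, 12 mm along y, 50 mm high. Grasp it from above across y.
- drift_tip (a point): tip of the drift at its underside, (150, 0, 0) mm in the drift's frame. With the tip 55 to 75 mm past the socket's axis the thick part is under the tang and holds the chuck 11 mm above home. Driving takes about 5 to 15 N.
- flask: small polished aluminium flask, 41 mm across, 106 mm high, loose bystander; origin at its underside
- vial: glass vial with white cap, 45 mm across, 68 mm high, loose bystander; origin at its underside
- pot: tiny glass pot with black cap, 33 mm across, 34 mm high, loose bystander; origin at its underside
Not all that is in view belongs to the job. What is shaped like the chuck but turquoise is not meant.

How it is judged:
By the outcome, as a careful person would: the job done as asked, in the order asked, and still so for the second after the job is handed in, with the robot touching nothing.
It also fails if it takes over 72 s, if anything falls off the work surface, if the arm or the gripper's body presses on something with over 40 N, if the wrist force passes 120 N, or if a joint passes its speed limit or range.

## Robot

A 6-joint arm with a two-finger parallel gripper is mounted at the origin on a cart in front of the work surface, level with it; the furniture and walls round the work are solid. World frame = base frame: x ahead of the robot, y to its left, z up, the work surface at z = 0. Lengths are in m, angles in rad, forces in N, time in s.
With the tool pointing down it reaches from about 0.3 to 0.875 m from the base axis. Payload 6.4 kg.
Tool frame: the origin (TCP) lies midway between the tips of the shut fingers; the grasp point (between the pads) lies 19 mm behind it (ctrl.tcp_to_grasp is the distance from the TCP to the grasp point, in m); z points along the fingers, y is the direction in which the jaws open and shut (so a half turn about z gives the same grasp; the last joint's range is limited). The gripper opens to 85 mm and grips with 20 to 120 N. Pads are 22 mm wide; open, the fingers measure 114 mm over their backs; the gripper's body (76 mm by 85 mm) begins 54 mm behind the grasp point. The pads swing forward as they close: fully open they stand 13 mm farther back than shut.
Start: joints at [0.948, 0.181, 1.607, -0, 1.354, -0.206], TCP at [0.233, 0.526, 0.231] pointing down, gripper open.
Joint ranges: [-2.99, 2.99], [-0.89, 2.07], [0.3, 2.58], [-1.14, 4.28], [0, 2.63], [-3.12, 3.12]. Speed limits (rad/s): [2.57, 2.57, 3.01, 3.14, 3.14, 3.14].

## Interface

Orientations are given as a unit quaternion [w, x, y, z].
In Python, from bench import monitor, imaging, order, spotter, ctrl gives the robot as it stands.
- The arm moves only by the shell command python3 -m pendant 'ROWS'. ROWS is JSON, a list that holds one entry, the list of rows, each a list of 5 numbers: the shift along the world's x, y, z in mm, then the turn about the world's z in degrees, then the finger opening in mm, from 0 to 85.4. A call has 1 to 8 rows; each row shifts and turns the commanded pose from where the row before left it; what a row does not reach is not made up. A row lasts 1/8 s, in which the tool goes at most 62.5 mm and 10.7 degrees, less where a joint would pass 70% of its speed; a pose out of reach is approached as far as the arm can. A call with a gripper value outside its range is refused whole. The fingers move at their own pace and stop on an object; the grip force is fixed at half the most. Time passes only in rows, so rows that do not move let the fingers close. It gives the time, the measured TCP pose, the force and the opening at its end, in the units of the state.
- monitor.get_obs(): the state, without advancing time (a new reading comes with each control period).
- imaging.camera(name): name is "side" or "top"; returns a dict with "img" (400x640x3 uint8, red, green, blue), "vfov" (degrees; the focal length in pixels is half the picture's height over the tangent of half this angle, whatever the lens; pixels are square), "cx", "cy" (the principal point, pixels), "origin" and "orientation" of the camera in the world. Camera axes: x right, y down, z forward; pixel columns grow to the right and rows downward; lengths in m; the calibration is good to about 2 mm. A picture is of the moment at which its call begins. There is no depth.
- order.hand_in(): hands the job in, once; it reports no verdict.
Trained networks look in the newest picture that a camera, given by its name, has taken for a name from the list of things; names that differ only in an ending like _2 or _b are one class to them, and where a whole thing is asked for, a point or a joint stands for the part that bears it (a point fixed in the world has none). Each returns a list of dicts, best first, with "confidence" (0 to 1); they miss things now and then, are a little off and sometimes report something else, mostly with a low value. They report only what shows in the picture. A call takes as long as a camera call. They do not tell look-alikes from the thing itself.
- spotter.recognise(camera, thing): "at" ([x, y, z] in m, in the coordinates of the camera as it stood for that picture, good to about 4 mm: the middle of the surface that is visible of it).
- spotter.tip_of(camera, thing): "at" ([x, y, z] in m, in the coordinates of the camera as it stood for that picture, good to about 4 mm: a listed point, or the origin of a listed thing).
The state is a dict: "time_s": time; "q": joint angles; "dq": joint speeds; "joint_efforts": joint torques, N m; "eef_pos": TCP position; "eef_rot": TCP orientation; "wrist_force": force on the tool from outside, world axes, zero at the start; "torque": the same for the moment, N m; "opening": opening from 0.0 (shut) to 1.0 (fully open).
Only numpy, scipy, OpenCV 4.12 (cv2) and the standard library are available. Lean on these libraries where they do the work, as an engineer would, in place of code of your own. Each camera call takes 0.05 s, during which the arm holds its last target. There are 200 camera calls.

## Working session

There is one attempt and no reset: what is moved stays moved. The work goes in short steps, Python scripts to look and compute and a shell command to move; the robot and the scene stay as the last step left them, time stands still between calls to the robot, and variables do not carry over. Pictures are saved under pics/ and viewed, about 8 in all and at most 12, crops included, and the job is handed in when it is done.

```bash
mkdir -p pics; ls; cat > h.py <<'E'
import numpy as np, cv2
from scipy.spatial.transform import Rotation as R
from bench import monitor, imaging, order, spotter, ctrl
def rot(q): return R.from_quat([q[1],q[2],q[3],q[0]])
def cam(n,save=None):
    c=imaging.camera(n); c['R']=rot(c['orientation']); c['o']=np.array(c['origin'])
    c['f']=c['img'].shape[0]/2/np.tan(np.radians(c['vfov'])/2)
    if save: cv2.imwrite('pics/'+save,c['img'][:,:,::-1])
    return c
def w(c,p): return c['R'].apply(p)+c['o']
def proj(c,P):
    p=c['R'].inv().apply(np.atleast_2d(P)-c['o']); return p[:,:2]/p[:,2:]*c['f']+[c['cx'],c['cy']]
def ray(c,u,v,z):
    d=c['R'].apply([(u-c['cx'])/c['f'],(v-c['cy'])/c['f'],1.]); return c['o']+d*(z-c['o'][2])/d[2]
E
python3 - <<'E'
from h import *
np.set_printoptions(precision=4,suppress=True)
s=monitor.get_obs(); print(s['time_s'],s['eef_pos'],s['eef_rot'],ctrl.tcp_to_grasp)
for n in ('top','side'):
    c=cam(n,n+'0.png'); print(n,c['vfov'],c['o'],c['R'].as_matrix()[:,2])
    for t in ['chuck','chuck_grip','rest','socket','socket_mouth','slot_entry','drift','drift_tab','drift_tip','flask','vial','pot']:
        print(t,[(np.round(w(c,d['at']),4),round(d['confidence'],2)) for d in spotter.tip_of(n,t)[:3]])
print(monitor.get_obs()['time_s'])
E
```

```text
pics
0.0 [0.2324 0.5253 0.2304] [-0.0003  0.2069  0.9784 -0.0008] 0.0187
top 50.597693992801155 [0.3821 0.0082 1.0879] [ 0.1597  0.0259 -0.9868]
chuck [(array([0.4589, 0.3744, 0.0683]), 0.8), (array([0.482 , 0.1181, 0.066 ]), 0.8), (array([0.4807, 0.2566, 0.085 ]), 0.67)]
chuck_grip [(array([0.4825, 0.2559, 0.1139]), 0.87), (array([0.4806, 0.1162, 0.0985]), 0.83), (array([0.3696, 0.2533, 0.1041]), 0.72)]
rest []
socket [(array([ 0.5413, -0.0176, -0.0022]), 0.75)]
socket_mouth [(array([ 0.5407, -0.0149,  0.1048]), 0.68)]
slot_entry [(array([ 0.5382, -0.0547,  0.0277]), 0.9)]
drift [(array([ 0.5098, -0.2985,  0.0028]), 0.85)]
drift_tab [(array([ 0.5136, -0.3021,  0.0306]), 0.64)]
drift_tip [(array([ 0.5391, -0.1541,  0.0046]), 0.64)]
flask [(array([ 0.4135, -0.0294, -0.0019]), 0.51)]
vial [(array([ 0.4002,  0.0616, -0.0032]), 0.52)]
pot [(array([ 0.5454, -0.0181, -0.0007]), 0.46), (array([0.6756, 0.1656, 0.0043]), 0.42), (array([ 0.5133, -0.3021,  0.0315]), 0.22)]
side 53.51754762350271 [ 0.2572 -0.8856  0.6016] [ 0.2391  0.851  -0.4676]
chuck [(array([0.486 , 0.1149, 0.0643]), 0.87), 
[... 172 characters left out ...]
, (array([0.4792, 0.2535, 0.1146]), 0.56)]
rest [(array([0.4795, 0.2558, 0.0035]), 0.86)]
socket [(array([ 0.539 , -0.0183, -0.0033]), 0.83), (array([ 0.4184, -0.036 , -0.0029]), 0.5)]
socket_mouth [(array([ 0.5391, -0.0172,  0.1039]), 0.66)]
slot_entry [(array([ 0.5394, -0.0493,  0.0206]), 0.95)]
drift [(array([ 0.5077, -0.3013, -0.0008]), 0.74)]
drift_tab [(array([ 0.513 , -0.2954,  0.031 ]), 0.69)]
drift_tip [(array([ 0.5319, -0.1509, -0.0038]), 0.87), (array([ 0.5419, -0.0198,  0.0585]), 0.17)]
flask [(array([ 0.4166, -0.0311, -0.0015]), 0.8)]
vial [(array([ 0.4011,  0.0587, -0.0008]), 0.58)]
pot [(array([ 0.6731,  0.1641, -0.0028]), 0.46), (array([ 0.5427, -0.0155,  0.1026]), 0.26)]
1.3
```

View pics/top0.png

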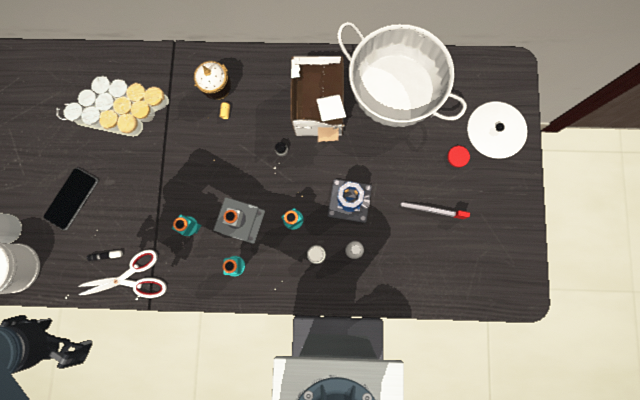

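View pics/side0.png

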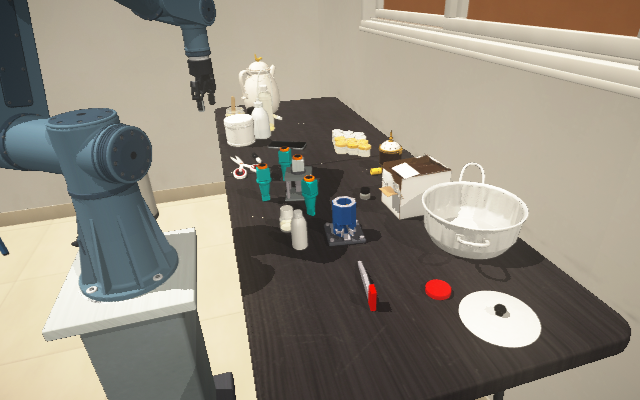

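Top view: the chuck in the grey rest is at about (232,216), the turquoise look-alikes at (185,225), (292,218) and (233,266), the socket at (350,200) and the drift at (400–470, 205–215). I need yaws, so next are enlarged crops.

```bash
python3 - <<'E'
import cv2,numpy as np
a=cv2.imread('pics/top0.png'); b=cv2.imread('pics/side0.png')
r=lambda i,x,y,w,h,s: cv2.resize(i[y:y+h,x:x+w],(w*s,h*s),interpolation=cv2.INTER_CUBIC)
A=np.hstack([r(a,205,190,66,60,6),r(a,318,170,66,60,6)])
B=np.hstack([r(b,255,140,66,60,6),r(b,315,190,66,60,6)])[:, :A.shape[1]]
cv2.imwrite('pics/c1.png',cv2.resize(np.vstack([A,B]),None,fx=.8,fy=.8))
E
```

```text
(no output)
```

View pics/c1.png

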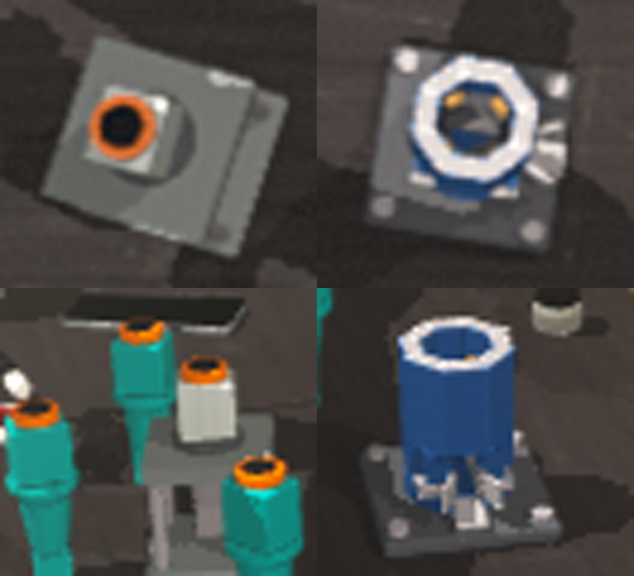

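```bash
python3 - <<'E'
from h import *
np.set_printoptions(precision=4,suppress=True)
def cen(g,u,v,r=4):
    u0,v0=int(round(u)),int(round(v)); p=g[v0-r:v0+r+1,u0-r:u0+r+1].astype(float)
    wt=np.clip(p-(p.min()+p.max())/2-5,0,None); yy,xx=np.mgrid[-r:r+1,-r:r+1]
    return u0+(wt*xx).sum()/wt.sum(), v0+(wt*yy).sum()/wt.sum()
tc=cam('top');sc=cam('side')
for c,pts in ((tc,[((x-317)/4.8+318,y/4.8+170) for x,y in [(407,60),(557,85),(382,206),(533,232)]]),
              (sc,[((x-317)/4.8+315,(y-288)/4.8+190) for x,y in [(375,452),(518,438),(398,527),(541,513)]])):
    g=cv2.cvtColor(c['img'],cv2.COLOR_RGB2GRAY)
    P=np.array([ray(c,*(q if 0 else cen(g,*q,3)),0.012) for q in pts]); print(P,P.mean(0))
    for i in range(4):
        for j in range(i): d=P[i]-P[j]; print(i,j,round(np.linalg.norm(d),4),round(np.degrees(np.arctan2(d[1],d[0])),2))
# rest edges, block corners
f=lambda x,y:(x/4.8+205,y/4.8+190)
L=[ray(tc,*f(*p),.082) for p in [(97,37),(42,195),(252,78),(207,235)]]
an=lambda a,b:np.degrees(np.arctan2(*(b-a)[1::-1]))
print('rest',L,an(L[0],L[1]),an(L[0],L[2]),an(L[1],L[3]))
B=[ray(tc,*f(*p),.128) for p in [(100,85),(168,95),(155,167),(85,160)]]
print('block',np.array(B),[ (an(B[i],B[(i+1)%4]),np.linalg.norm(B[i]-B[(i+1)%4])) for i in range(4)])
def blob(c,m,z):
    n,l,st,ce=cv2.connectedComponentsWithStats(m.astype(np.uint8)); return [(st[i,4],ce[i],ray(c,*ce[i],z)) for i in range(1,n) if st[i,4]>8]
# cup ring centre (orange) at z .136, red tab
for c in (tc,sc):
    h=cv2.cvtColor(c['img'],cv2.COLOR_RGB2HSV)
    o=(h[...,0]>5)&(h[...,0]<14)&(h[...,1]>170)&(h[...,2]>120)
    print('orange',[b for b in blob(c,o,.136) if b[0]<200][:8])
    r=((h[...,0]<4)|(h[...,0]>176))&(h[...,1]>200)&(h[...,2]>90)
    print('red',blob(c,r,.05))
h=tc['img'][195:225,395:475]
cv2.imwrite('pics/d.png',np.vstack([cv2.resize(h,None,fx=9,fy=9,interpolation=3),cv2.resize(sc['img'][255:315,335:415],None,fx=9,fy=9,interpolation=3)[:,:]])[:,:,::-1][:800])
E
```

```text
[[ 0.5887  0.0158  0.012 ]
 [ 0.5767 -0.066   0.012 ]
 [ 0.5097  0.0263  0.012 ]
 [ 0.4982 -0.0531  0.012 ]] [ 0.5433 -0.0192  0.012 ]
1 0 0.0826 -98.36
2 0 0.0796 172.4
2 1 0.114 125.95
3 0 0.1137 -142.72
3 1 0.0795 170.66
3 2 0.0802 -98.24
[[ 0.5101  0.0224  0.012 ]
 [ 0.5922  0.0162  0.012 ]
 [ 0.4984 -0.0539  0.012 ]
 [ 0.5779 -0.0638  0.012 ]] [ 0.5447 -0.0198  0.012 ]
1 0 0.0823 -4.3
2 0 0.0772 -98.69
2 1 0.1171 -143.2
3 0 0.1097 -51.82
3 1 0.0813 -100.13
3 2 0.0801 -7.09
rest [array([0.5299, 0.2833, 0.082 ]), array([0.4497, 0.3053, 0.082 ]), array([0.5113, 0.2037, 0.082 ]), array([0.4323, 0.2216, 0.082 ])] 164.67134485372654 -103.19661948320643 -101.75249735407141
block [[0.5    0.2676 0.128 ]
 [0.496  0.2346 0.128 ]
 [0.4614 0.2386 0.128 ]
 [0.4638 0.2723 0.128 ]] [(np.float64(-96.75742376278114), np.float64(0.03325181714746997)), (np.float64(173.39744252265277), np.float64(0.03484205798084555)), (np.float64(85.95723916772002), np.float64(0.03378285025979852)), (np.float64(-7.38464083247485), np.float64(0.03644414046693606))]
orange [(np.int32(60), array([230.3833, 216.1333])
[... 277 characters left out ...]
y([229.5, 265.2]), array([0.3702, 0.2483, 0.136 ]))]
red [(np.int32(13), array([457.6923, 214.6154]), array([ 0.5082, -0.2835,  0.05  ])), (np.int32(9), array([462.7778, 216.4444]), array([ 0.5041, -0.2958,  0.05  ])), (np.int32(9), array([137.1111, 259.2222]), array([0.3766, 0.4982, 0.05  ]))]
orange [(np.int32(10), array([281.3, 149.1]), array([0.4443, 0.3211, 0.136 ])), (np.int32(15), array([295.0667, 157.6667]), array([0.4711, 0.2342, 0.136 ])), (np.int32(32), array([261.875 , 166.2188]), array([0.3642, 0.2032, 0.136 ]))]
red [(np.int32(422), array([437.5972, 289.2227]), array([ 0.6353, -0.3463,  0.05  ])), (np.int32(184), array([372.1848, 297.2228]), array([ 0.5004, -0.3269,  0.05  ]))]
```

```bash
python3 -m pendant '[[[31,-34,0,2.25,85],[31,-34,0,2.25,85],[31,-34,0,2.25,85],[31,-34,0,2.25,85],[31,-34,0,2.25,85],[31,-34,0,2.25,85],[31,-34,0,2.25,85],[30.6,-33.6,0,2.25,85]]]'; python3 -m pendant '[[[0,0,-20,0,60],[0,0,-20,0,60],[0,0,-10,0,60],[0,0,0,0,60]]]'
python3 - <<'E'
from h import *
np.set_printoptions(precision=4,suppress=True)
s=monitor.get_obs();print(s['time_s'],s['eef_pos'],s['eef_rot'],s['wrist_force'],s['opening'])
t=cam('top');b=cam('side')
r=lambda i,x,y,w,h,k: cv2.resize(i[y:y+h,x:x+w],(w*k,h*k),interpolation=cv2.INTER_CUBIC)
cv2.imwrite('pics/g1.png',np.hstack([r(t['img'],190,180,80,80,5),r(b['img'],250,110,80,80,5)])[:,:,::-1])
E
```

```text
time_s: 2.4
eef_pos: [0.4813, 0.253, 0.2315]
eef_rot: [0.0, 0.051, 0.999, 0.0]
wrist_force: [-0.5, 0.3, 0.0]
opening: 0.994
time_s: 2.9
eef_pos: [0.4799, 0.2542, 0.1807]
eef_rot: [-0.001, 0.051, 0.999, -0.0]
wrist_force: [-0.6, 0.2, 0.3]
opening: 0.702
2.9 [0.4799 0.2542 0.1807] [-0.0007  0.0512  0.9987 -0.0002] [-0.6109  0.1824  0.2814] 0.7024708306822814
```

View pics/g1.png

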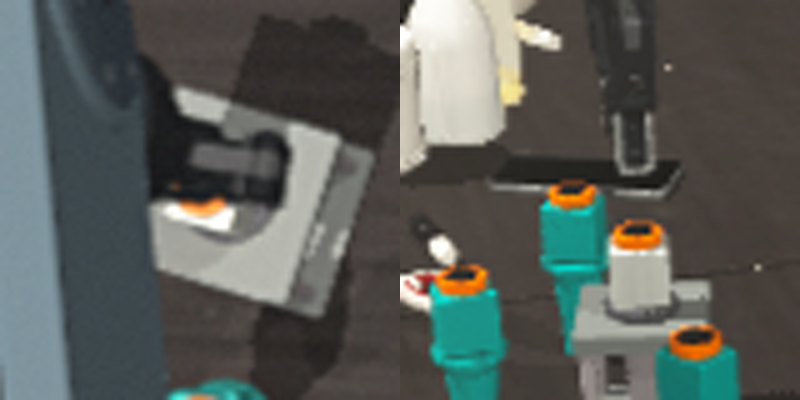

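The fingertips stand straight above the chuck (side crop: fingers at (634,170), cup at (637,235)). I'll descend and grip.

```bash
python3 -m pendant '[[[0,0,-22,0,60],[0,0,-22,0,60],[0,0,-20,0,60],[0,0,-14,0,60],[0,0,-7.7,0,60],[0,0,0,0,60]]]';  python3 -m pendant '[[[0,0,0,0,20],[0,0,0,0,20],[0,0,0,0,20],[0,0,0,0,20],[0,0,0,0,20],[0,0,0,0,20]]]'
```

```text
time_s: 3.75
eef_pos: [0.4804, 0.2542, 0.0955]
eef_rot: [-0.0, 0.051, 0.999, -0.0]
wrist_force: [-0.3, -0.5, 0.9]
opening: 0.707
time_s: 4.5
eef_pos: [0.4811, 0.2545, 0.0967]
eef_rot: [0.001, 0.051, 0.999, 0.0]
wrist_force: [-0.7, -0.1, 6.2]
opening: 0.374
```

```bash
python3 -m pendant '[[[0,0,10,0,20],[0,0,20,0,20],[0,0,30,0,20],[0,0,40,0,20],[0,0,40,0,20],[0,0,0,0,20],[0,0,0,0,20]]]'
python3 - <<'E'
from h import *
np.set_printoptions(precision=4,suppress=True)
b=cam('side')
cv2.imwrite('pics/g2.png',cv2.resize(b['img'][60:200,240:440],None,fx=4,fy=4,interpolation=3)[:,:,::-1])
# rim outer octagon: white pixels
t=cam('top')
for c,(x0,x1,y0,y1) in ((t,(325,375,175,215)),(b,(325,365,192,215))):
    im=c['img'][y0:y1,x0:x1].astype(int); m=(im.min(2)>130)
    n,l,st,ce=cv2.connectedComponentsWithStats(m.astype(np.uint8)); k=1+np.argmax(st[1:,4]); 
    ys,xs=np.nonzero(l==k); hull=cv2.convexHull(np.stack([xs+x0,ys+y0],1).astype(np.float32))
    P=np.array([ray(c,u,v,.104) for u,v in hull[:,0]]); e=cv2.minEnclosingCircle((P[:,:2]*1000).astype(np.float32)); print(st[k],e, (P.max(0)+P.min(0))/2,P.max(0)-P.min(0))
print(monitor.get_obs()['time_s'])
E
```

```text
time_s: 5.38
eef_pos: [0.4795, 0.2539, 0.2344]
eef_rot: [-0.001, 0.051, 0.999, -0.0]
wrist_force: [0.4, -0.6, -3.0]
opening: 0.38
[ 14   7  30  25 293] ((539.01953125, -25.616485595703125), 38.16911315917969) [ 0.5436 -0.0257  0.104 ] [0.0575 0.0687 0.    ]
[17  8 14  7 36] ((549.9577026367188, -36.55186462402344), 22.256690979003906) [ 0.55   -0.0399  0.104 ] [0.0397 0.0268 0.    ]
5.475
```

View pics/g2.png

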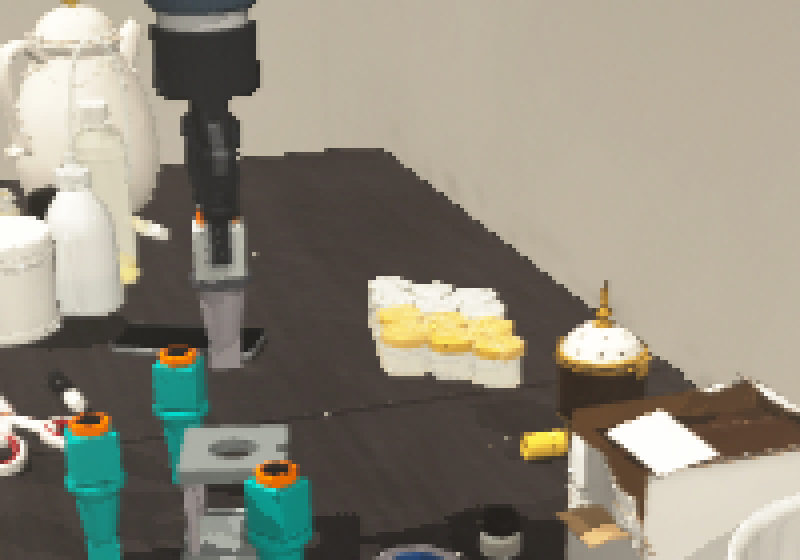

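```bash
python3 - <<'E'
from h import *
np.set_printoptions(precision=4,suppress=True)
ms=[]
for k in range(3):
  for n in ('top','side'):
    c=cam(n)
    if k==0:
        print(n,ray(c,*{'top':(350.8,194.7),'side':(344.06,201.46)}[n],.104))
        # bore edge: ring polygons from Blue-ish outline
    for t in ('socket_mouth','socket','driver_top','slot_entry'):
        for d in spotter.tip_of(n,t)[:1]:
            if d['confidence']>.4: ms.append((n,t,w(c,d['at'])))
for n in ('top','side'):
  for t in ('socket_mouth','socket','driver_top','slot_entry'):
    a=[m[2] for m in ms if m[:2]==(n,t)]
    if a: print(n,t,len(a),np.mean(a,0))
s=monitor.get_obs();print(s['time_s'],s['eef_pos'])
E
```

```text
top [ 0.5419 -0.0193  0.104 ]
side [ 0.5427 -0.0255  0.104 ]
top socket_mouth 3 [ 0.5378 -0.0166  0.103 ]
top socket 3 [ 0.5421 -0.017  -0.    ]
top driver_top 3 [ 0.5431 -0.0183  0.0594]
top slot_entry 3 [ 0.5395 -0.0539  0.0255]
side socket_mouth 3 [ 0.5    -0.0213  0.0678]
side socket 3 [ 0.541  -0.0176 -0.0035]
side driver_top 3 [ 0.5426 -0.0193  0.0593]
side slot_entry 3 [ 0.5407 -0.0501  0.023 ]
6.975 [0.4804 0.2542 0.2356]
```

```bash
python3 -m pendant '[[[6,-27,0,-8.6,20],[6,-27,0,-8.6,20],[6,-27,0,-8.6,20],[6,-27,0,-8.6,20],[6,-27,0,-8.6,20],[6,-27,0,-8.6,20],[6,-27,0,-8.6,20],[6,-27,0,-8.6,20]]]'; python3 -m pendant '[[[7,-28,0,-8.6,20],[6.6,-28.7,0,-8.6,20],[0,0,0,0,20],[0,0,0,0,20]]]'
python3 - <<'E'
from h import *
np.set_printoptions(precision=4,suppress=True)
s=monitor.get_obs();print(s['eef_pos'],s['eef_rot'],s['wrist_force'])
b=cam('side');t=cam('top')
print(proj(b,[s['eef_pos'],[.542,-.0185,.104]]),proj(t,[.542,-.0185,.104]))
for n,c in (('side',b),('top',t)):
  for th in ('chuck','chuck_grip','tang_tip','socket_mouth'):
    print(n,th,[(w(c,d['at']),round(d['confidence'],2)) for d in spotter.tip_of(n,th) if abs(w(c,d['at'])[1]+.02)<.05])
r=lambda i,x,y,w,h,k: cv2.resize(i[y:y+h,x:x+w],(w*k,h*k),interpolation=cv2.INTER_CUBIC)
cv2.imwrite('pics/g3.png',np.hstack([r(b['img'],300,120,80,115,5),r(t['img'],310,150,80,115,5)])[:,:,::-1])
E
```

```text
time_s: 7.98
eef_pos: [0.5285, 0.0373, 0.2357]
eef_rot: [0.0, 0.609, 0.794, 0.0]
wrist_force: [0.4, -0.6, -2.9]
opening: 0.373
time_s: 8.48
eef_pos: [0.5418, -0.0182, 0.2355]
eef_rot: [-0.0, 0.718, 0.696, 0.0]
wrist_force: [0.1, 1.2, -1.8]
opening: 0.372
[ 0.5418 -0.0182  0.2355] [-0.0003  0.7182  0.6958  0.    ] [ 0.0529  1.1777 -1.8043]
[[342.4235 153.4029]
 [342.9467 200.2852]] [[350.444 194.632]]
side chuck [(array([ 0.5379, -0.0171,  0.2181]), 0.8)]
side chuck_grip [(array([ 0.5396, -0.0218,  0.2517]), 0.75)]
side tang_tip [(array([ 0.5354, -0.0182,  0.1503]), 0.96)]
side socket_mouth [(array([ 0.5397, -0.0145,  0.1048]), 0.69)]
top chuck []
top chuck_grip [(array([ 0.5401, -0.0527,  0.0259]), 0.18)]
top tang_tip []
top socket_mouth [(array([ 0.5386, -0.0149,  0.1036]), 0.8)]
```

View pics/g3.png

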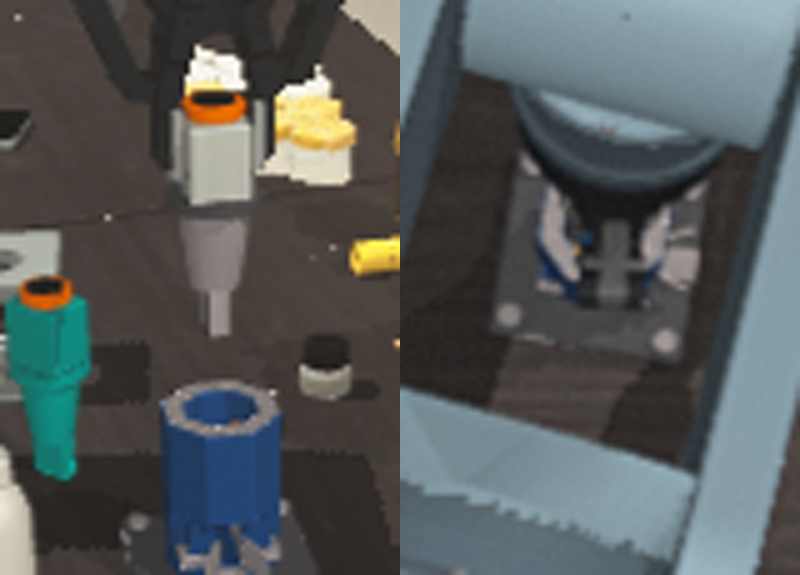

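```bash
python3 - <<'E'
from h import *
np.set_printoptions(precision=2,suppress=True)
b=cam('side'); o=np.array(monitor.get_obs()['eef_pos'])+[0,0,.0187-.032]
def circ(z,r,c=o): a=np.linspace(0,6.283,60); return np.stack([c[0]+r*np.cos(a),c[1]+r*np.sin(a),np.full(60,z)],1)
def bb(P): p=proj(b,P); return (np.r_[p.min(0),p.max(0)]-[300,120,300,120])*5
print('cup top',bb(circ(o[2]+.054,.0155)),'seen 183-246, 88-125')
print('collar',bb(circ(o[2],.024)),'seen 168-250, ..218')
print('cone end',bb(circ(o[2]-.044,.0128)),'bottom seen 290')
print('tang',proj(b,[o+[0,-.012,-.069]])*5-[1500,600],'seen 219.5,336')
m=np.array([.542,-.0185,0])
print('bore',bb(circ(.104,.0183,m)),'seen 185-257, 392-428', 'outer',bb(circ(.104,.0312,m)),'seen 161-280, 381-434')
E
```

```text
cup top [179.87  77.45 244.05  99.23] seen 183-246, 88-125
collar [164.44 173.59 261.29 210.91] seen 168-250, ..218
cone end [188.23 261.92 238.81 283.22] bottom seen 290
tang [[221.34 326.63]] seen 219.5,336
bore [179.82 384.97 249.73 418.42] seen 185-257, 392-428 outer [155.2  373.66 274.42 430.72] seen 161-280, 381-434
```

```bash
python3 -m pendant '[[[2,0,-10,0,20],[0,0,-20,0,20],[0,0,-15,0,20],[0,0,-10,0,20],[0,0,-5,0,20],[0,0,0,0,20]]]'; python3 -m pendant '[[[0,0,-4,0,20],[0,0,-4,0,20],[0,0,-4,0,20],[0,0,-4,0,20],[0,0,0,0,20]]]'
```

```text
time_s: 9.78
eef_pos: [0.544, -0.0185, 0.1754]
eef_rot: [-0.0, 0.719, 0.695, -0.0]
wrist_force: [-0.3, 0.1, -1.7]
opening: 0.379
time_s: 10.4
eef_pos: [0.5437, -0.0184, 0.1591]
eef_rot: [-0.0, 0.719, 0.695, -0.0]
wrist_force: [0.1, -0.3, -2.6]
opening: 0.38
```

```bash
python3 -m pendant '[[[0,0,-3,0,20],[0,0,-3,0,20],[0,0,-3,0,20],[0,0,-3,0,20],[0,0,-2,0,20],[0,0,0,0,20]]]'; python3 -m pendant '[[[0,0,-1,0,20],[0,0,-1,0,20],[0,0,0,0,20]]]'
```

```text
time_s: 11.15
eef_pos: [0.5438, -0.0185, 0.1454]
eef_rot: [-0.0, 0.719, 0.695, -0.0]
wrist_force: [0.1, -0.2, -2.7]
opening: 0.374
time_s: 11.52
eef_pos: [0.5439, -0.0185, 0.1435]
eef_rot: [-0.0, 0.719, 0.695, -0.0]
wrist_force: [-0.3, -0.3, -2.2]
opening: 0.376
```

```bash
python3 -m pendant '[[[0,0,-1,0,20],[0,0,-1,0,20],[0,0,0,0,20]]]'
```

```text
time_s: 11.9
eef_pos: [0.5441, -0.0185, 0.1417]
eef_rot: [0.0, 0.719, 0.695, 0.0]
wrist_force: [-0.3, 0.8, -1.6]
opening: 0.375
```

```bash
python3 -m pendant '[[[0,0,-1,0,20],[0,0,0,0,20]]]';python3 -m pendant '[[[0,0,-0.7,0,20],[0,0,0,0,20]]]'
```

```text
time_s: 12.15
eef_pos: [0.5445, -0.0187, 0.1416]
eef_rot: [0.001, 0.719, 0.695, 0.0]
wrist_force: [-2.3, 0.1, 5.2]
opening: 0.374
time_s: 12.4
eef_pos: [0.5448, -0.0188, 0.1415]
eef_rot: [0.001, 0.719, 0.695, 0.0]
wrist_force: [-3.3, -0.1, 9.4]
opening: 0.377
```

```bash
python3 -m pendant '[[[0,0,0,2,20],[0,0,0,2,20],[0,0,0,2,20]]]';python3 -m pendant '[[[0,0,0,2,20],[0,0,0,2,20]]]'
```

```text
time_s: 12.78
eef_pos: [0.5454, -0.0188, 0.1415]
eef_rot: [0.002, 0.681, 0.732, 0.001]
wrist_force: [-0.5, 0.0, 7.3]
opening: 0.38
time_s: 13.02
eef_pos: [0.5453, -0.0188, 0.1415]
eef_rot: [0.001, 0.655, 0.756, 0.001]
wrist_force: [0.3, 0.5, 7.0]
opening: 0.38
```

```bash
python3 -m pendant '[[[0,0,0,2,20],[0,0,0,2,20],[0,0,0,2,20]]]'
```

```text
time_s: 13.4
eef_pos: [0.5453, -0.0187, 0.1414]
eef_rot: [0.001, 0.614, 0.789, 0.001]
wrist_force: [0.2, -0.2, 6.4]
opening: 0.373
```

```bash
python3 -m pendant '[[[0,0,0,2,20],[0,0,0,2,20],[0,0,0,2,20]]]'
```

```text
time_s: 13.78
eef_pos: [0.5453, -0.0186, 0.1413]
eef_rot: [0.001, 0.572, 0.82, 0.001]
wrist_force: [-0.3, 0.1, 5.8]
opening: 0.376
```

```bash
python3 -m pendant '[[[0,0,-0.3,2,20],[0,0,0,2,20],[0,0,0,2,20]]]'
```

```text
time_s: 14.15
eef_pos: [0.5454, -0.0186, 0.1412]
eef_rot: [0.002, 0.529, 0.849, 0.001]
wrist_force: [-0.2, 1.4, 6.3]
opening: 0.381
```

```bash
python3 -m pendant '[[[0,0,0,2,20],[0,0,0,2,20],[0,0,0,2,20]]]'
```

```text
time_s: 14.52
eef_pos: [0.5453, -0.0186, 0.1409]
eef_rot: [0.002, 0.483, 0.875, 0.001]
wrist_force: [-0.1, 0.3, 4.7]
opening: 0.375
```

```bash
python3 -m pendant '[[[0,0,-0.3,2,20],[0,0,0,2,20],[0,0,0,2,20]]]'
```

```text
time_s: 14.9
eef_pos: [0.5435, -0.0184, 0.1387]
eef_rot: [-0.001, 0.437, 0.9, -0.0]
wrist_force: [0.0, 0.3, -2.6]
opening: 0.378
```

```bash
python3 -m pendant '[[[0,0,0,2,20],[0,0,0,2,20],[0,0,0,2,20]]]'
```

```text
time_s: 15.28
eef_pos: [0.5438, -0.0186, 0.1392]
eef_rot: [-0.0, 0.389, 0.921, -0.0]
wrist_force: [-1.3, -1.5, -1.9]
opening: 0.377
```

```bash
python3 -m pendant '[[[0,0,0,0,20],[0,0,0,0,20]]]'; python3 -c "
from h import *
s=monitor.get_obs();print(s['torque'],s['eef_rot'],s['wrist_force'])"; python3 -m pendant '[[[0,0,0,-2,20],[0,0,0,-2,20],[0,0,0,0,20]]]'; python3 -c "
from h import *
s=monitor.get_obs();print(s['torque'],s['eef_rot'],s['wrist_force'])"
```

```text
time_s: 15.52
eef_pos: [0.5438, -0.0186, 0.1392]
eef_rot: [-0.0, 0.39, 0.921, -0.0]
wrist_force: [-0.5, -0.7, -2.8]
opening: 0.381
[-0.17255673  0.17526275 -0.03633524] [-1.28112997e-04  3.89898015e-01  9.20858030e-01 -9.87943965e-05] [-0.45486928 -0.74004605 -2.83342703]
time_s: 15.9
eef_pos: [0.5442, -0.0185, 0.1394]
eef_rot: [0.0, 0.422, 0.907, 0.0]
wrist_force: [-0.1, -0.7, -1.5]
opening: 0.376
[0.01714397 0.02436363 0.02004662] [2.04427535e-04 4.21971812e-01 9.06608922e-01 1.03789136e-04] [-0.05699712 -0.71057324 -1.51904371]
```

```bash
python3 -m pendant '[[[0,0,-2,0,20],[0,0,-2,0,20],[0,0,-2,0,20],[0,0,-2,0,20],[0,0,-2,0,20],[0,0,0,0,20]]]';  python3 -m pendant '[[[0,0,-1,0,20],[0,0,-1,0,20],[0,0,-1,0,20],[0,0,-1,0,20]]]'
```

```text
time_s: 16.65
eef_pos: [0.5438, -0.0184, 0.129]
eef_rot: [-0.0, 0.422, 0.907, -0.0]
wrist_force: [-0.8, 0.5, -3.3]
opening: 0.378
time_s: 17.15
eef_pos: [0.5441, -0.0185, 0.1256]
eef_rot: [0.0, 0.422, 0.907, 0.0]
wrist_force: [-1.4, 0.5, 2.3]
opening: 0.381
```

```bash
python3 -m pendant '[[[0,0,-1,0,20],[0,0,-1,0,20],[0,0,-1,0,20],[0,0,0,0,20]]]';  python3 -m pendant '[[[0,0,-1,0,20],[0,0,-1,0,20],[0,0,0,0,20]]]'
```

```text
time_s: 17.65
eef_pos: [0.5442, -0.0185, 0.1224]
eef_rot: [0.0, 0.422, 0.907, 0.0]
wrist_force: [-1.3, 0.6, 4.0]
opening: 0.378
time_s: 18.02
eef_pos: [0.5442, -0.0186, 0.1205]
eef_rot: [0.0, 0.422, 0.907, 0.0]
wrist_force: [-1.9, 1.0, 5.0]
opening: 0.377
```

```bash
python3 -m pendant '[[[0,0,-1,0,20],[0,0,0,0,20]]]';  python3 -m pendant '[[[0,0,-1,0,20],[0,0,0,0,20]]]'; python3 -m pendant '[[[0,0,-0.5,0,20],[0,0,0,0,20]]]'
```

```text
time_s: 18.27
eef_pos: [0.5443, -0.0186, 0.1197]
eef_rot: [0.0, 0.422, 0.907, 0.0]
wrist_force: [-2.3, -0.1, 5.8]
opening: 0.375
time_s: 18.52
eef_pos: [0.5443, -0.0186, 0.1188]
eef_rot: [0.0, 0.422, 0.907, 0.0]
wrist_force: [-2.7, 0.4, 7.3]
opening: 0.374
time_s: 18.77
eef_pos: [0.5443, -0.0186, 0.1188]
eef_rot: [0.0, 0.422, 0.907, 0.0]
wrist_force: [-4.5, 1.4, 9.8]
opening: 0.375
```

```bash
python3 -m pendant '[[[0,0,-0.7,0,20],[0,0,-0.7,0,20],[0,0,0,0,20]]]';
```

```text
time_s: 19.15
eef_pos: [0.5444, -0.0186, 0.1187]
eef_rot: [0.0, 0.422, 0.907, -0.0]
wrist_force: [-9.2, 2.8, 21.4]
opening: 0.376
```

```bash
python3 -m pendant '[[[0,0,1.8,0,20],[0,0,0,0,60],[0,0,0,0,60],[0,0,0,0,60]]]'; python3 -m pendant '[[[0,0,5,0,60],[0,0,30,0,60],[0,0,40,0,60],[-10,-40,40,0,60],[-10,-50,0,0,60],[0,-50,0,0,60],[0,-50,0,0,60],[0,-50,0,0,60]]]'
python3 - <<'E'
from h import *
np.set_printoptions(precision=4,suppress=True)
s=monitor.get_obs();print(s['eef_pos'],s['eef_rot'],s['wrist_force'])
b=cam('side');t=cam('top')
for n,c in (('side',b),('top',t)):
  for th in ('chuck','drift','drift_tab','drift_tip','slot_entry'):
    print(n,th,[(w(c,d['at']),round(d['confidence'],2)) for d in spotter.tip_of(n,th) if abs(w(c,d['at'])[1]+.16)<.2])
r=lambda i,x,y,w,h,k: cv2.resize(i[y:y+h,x:x+w],(w*k,h*k),interpolation=cv2.INTER_CUBIC)
cv2.imwrite('pics/g4.png',np.vstack([np.hstack([r(b['img'],310,140,80,120,5),r(t['img'],310,150,80,120,5)])])[:,:,::-1])
E
```

```text
time_s: 19.65
eef_pos: [0.5439, -0.0185, 0.1178]
eef_rot: [-0.0, 0.422, 0.907, -0.0]
wrist_force: [0.1, -0.6, -0.1]
opening: 0.7
time_s: 20.65
eef_pos: [0.5239, -0.2602, 0.2337]
eef_rot: [0.0, 0.422, 0.907, -0.0]
wrist_force: [0.2, 0.3, 0.1]
opening: 0.7
[ 0.5239 -0.2602  0.2337] [ 0.0004  0.4217  0.9067 -0.    ] [0.1752 0.2787 0.0882]
side chuck [(array([ 0.5396, -0.0221,  0.0597]), 0.25)]
side drift [(array([ 0.5097, -0.3013, -0.0016]), 0.7)]
side drift_tab [(array([ 0.5088, -0.2984,  0.0304]), 0.65), (array([ 0.5422, -0.0186,  0.1015]), 0.28)]
side drift_tip [(array([ 0.5343, -0.1481, -0.004 ]), 0.7), (array([ 0.543 , -0.0209,  0.1382]), 0.6)]
side slot_entry [(array([ 0.5393, -0.0508,  0.02  ]), 0.95)]
top chuck [(array([ 0.5455, -0.0193,  0.1043]), 0.58), (array([ 0.5391, -0.0536,  0.0261]), 0.52)]
top drift []
top drift_tab []
top drift_tip [(array([ 0.542 , -0.0206, -0.0001]), 0.65), (array([ 0.5404, -0.1543,  0.0037]), 0.49)]
top slot_entry [(array([ 0.5368, -0.0523,  0.0249]), 0.84)]
```

View pics/g4.png

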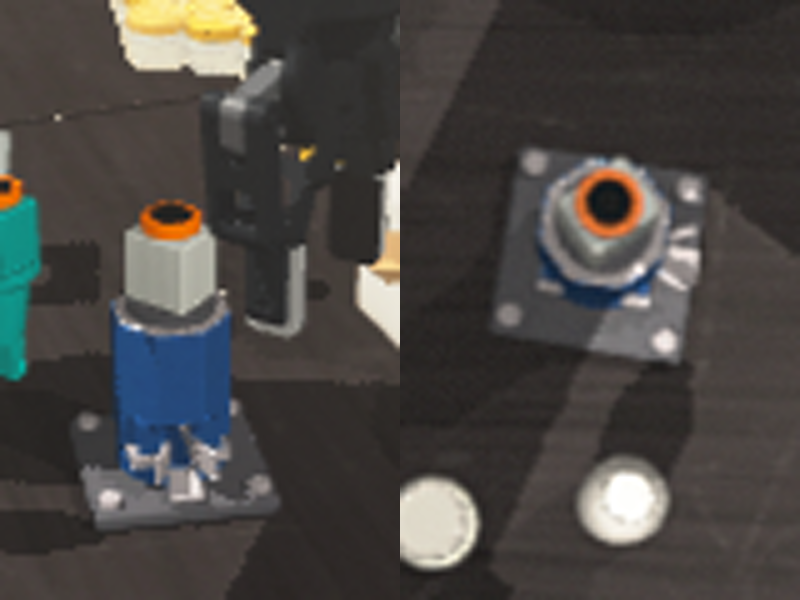

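View pics/d.png

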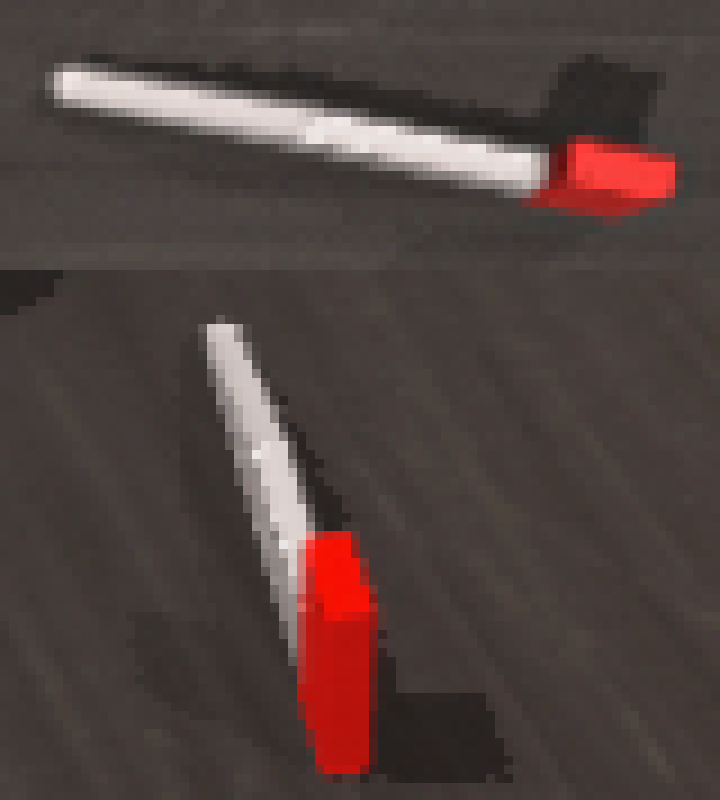

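```bash
cat > fit.py <<'E'
from h import *
from scipy.optimize import minimize
t=cam('top');b=cam('side')
def box(x0,x1,y,z0,z1): return np.array([[x,s*y,z] for x in(x0,x1) for s in(-1,1) for z in (z0,z1)])
S=4
def mask(img,x0,y0,w_,h_):
    c=img[y0:y0+h_,x0:x0+w_].astype(int); m=((c.min(2)>115)|((c[...,0]>110)&(c[...,1]<90))).astype(np.uint8)
    c4=cv2.resize(m*255,None,fx=S,fy=S,interpolation=cv2.INTER_LINEAR); return c4>127
def sil(c,parts,p,x0,y0,w_,h_):
    m=np.zeros((h_*S,w_*S),np.uint8); co,si=np.cos(p[2]),np.sin(p[2])
    for P in parts:
        W=np.c_[P[:,0]*co-P[:,1]*si+p[0],P[:,0]*si+P[:,1]*co+p[1],P[:,2]+ (p[3] if len(p)>3 else 0)]
        q=((proj(c,W)-[x0,y0])*S+S/2)
        cv2.fillConvexPoly(m,cv2.convexHull((q*16).astype(np.int32)),1,shift=4)
    return m>0
parts=[box(-.014,.014,.006,.005,.055),box(-.014,.081,.0045,0,.022),np.r_[box(.08,.081,.0045,0,.022),box(.144,.145,.0045,0,.008)],box(.144,.149,.004,0,.008)]
for n,c,roi in (('top',t,(395,195,80,30)),('side',b,(345,255,50,60))):
    M=mask(cv2.imread(f'pics/{n}0.png')[:,:,::-1],*roi)
    def cost(v):
        m=sil(c,parts,[.51+v[0]*.01,-.30+v[1]*.01,np.radians(80+v[2]*3)],*roi); return 1-(m&M).sum()/(m|M).sum()
    best=min((minimize(cost,v0,method='Nelder-Mead',options=dict(initial_simplex=np.array(v0)+np.vstack([np.zeros(3),.4*np.eye(3)]),xatol=1e-3,fatol=1e-5)) for v0 in ([0,0,0],[.3,0,1],[-.2,.2,0.5],[0,-.3,-.5])),key=lambda r:r.fun)
    v=best.x; print(n,'iou',1-best.fun,.51+v[0]*.01,-.30+v[1]*.01,80+v[2]*3)
E
python3 fit.py
```

```text
top iou 0.8836808277159429 0.512121619681897 -0.2974964737587442 79.64620168391984
side iou 0.8943188759926696 0.5100457278352668 -0.3008755359309801 79.32832309072421
```

```bash
python3 -m pendant '[[[-3,-8,-25,-10.2,50],[-3,-8,-25,-10.1,50],[-3,-8,-25,-10.1,50],[-3,-8,-25,-10.1,50],[-0.7,-6.8,-25,-10.1,50],[0,0,-20,0,50],[0,0,0,0,50]]]';python3 -m pendant '[[[0,0,-25,0,50],[0,0,-20,0,50],[0,0,-15,0,50],[0,0,-10,0,50],[0,0,-5,0,50],[0,0,-2.4,0,50],[0,0,0,0,50]]]'
```

```text
time_s: 22.22
eef_pos: [0.5102, -0.2961, 0.0864]
eef_rot: [-0.002, 0.768, 0.641, -0.0]
wrist_force: [0.5, 0.7, 0.2]
opening: 0.587
time_s: 23.1
eef_pos: [0.5115, -0.2975, 0.0111]
eef_rot: [0.0, 0.769, 0.64, 0.0]
wrist_force: [-0.2, 0.6, 0.7]
opening: 0.584
```

```bash
python3 -m pendant '[[[0,0,0,0,5],[0,0,0,0,5],[0,0,0,0,5],[0,0,0,0,5],[0,0,0,0,5],[0,0,0,0,5],[0,0,0,0,5]]]'; python3 -m pendant '[[[0,0,5,0,5],[0,0,15,0,5],[0,0,15,0,5],[0,0,0,2.2,5],[0,0,0,0,5]]]'
python3 - <<'E'
exec(open('fit.py').read().split('for n,c,roi')[0])
s=monitor.get_obs();print(s['eef_pos'],s['eef_rot'],s['wrist_force'],s['torque'])
for n,c in (('side',b),('top',t)):
  for th in ('drift','drift_tab','drift_tip'):
    print(n,th,[(np.round(w(c,d['at']),4),round(d['confidence'],2)) for d in spotter.tip_of(n,th) if abs(w(c,d['at'])[1]+.25)<.2])
r=lambda i,x,y,w,h,k: cv2.resize(i[y:y+h,x:x+w],(w*k,h*k),interpolation=cv2.INTER_CUBIC)
cv2.imwrite('pics/g5.png',np.vstack([np.hstack([r(b['img'],310,180,80,120,5),r(t['img'],370,160,80,120,5)])])[:,:,::-1])
E
```

```text
time_s: 23.98
eef_pos: [0.5116, -0.2976, 0.0112]
eef_rot: [0.0, 0.769, 0.64, 0.0]
wrist_force: [0.4, 0.5, 5.0]
opening: 0.136
time_s: 24.6
eef_pos: [0.5116, -0.2976, 0.047]
eef_rot: [0.001, 0.756, 0.654, 0.0]
wrist_force: [0.2, 0.2, -1.0]
opening: 0.131
[ 0.51132501 -0.29733908  0.04623178] [1.61972612e-04 7.56543206e-01 6.53943691e-01 1.53955957e-05] [ 0.37889056  0.16372368 -0.91067817] [-0.05029253 -0.02210592 -0.05438435]
side drift [(array([ 0.5055, -0.2987,  0.0336]), 0.73)]
side drift_tab [(array([ 0.509 , -0.2952,  0.0667]), 0.46)]
side drift_tip []
top drift [(array([ 0.5095, -0.2951,  0.0341]), 0.7)]
top drift_tab []
top drift_tip [(array([ 0.5336, -0.1548,  0.0375]), 0.65)]
```

View pics/g5.png

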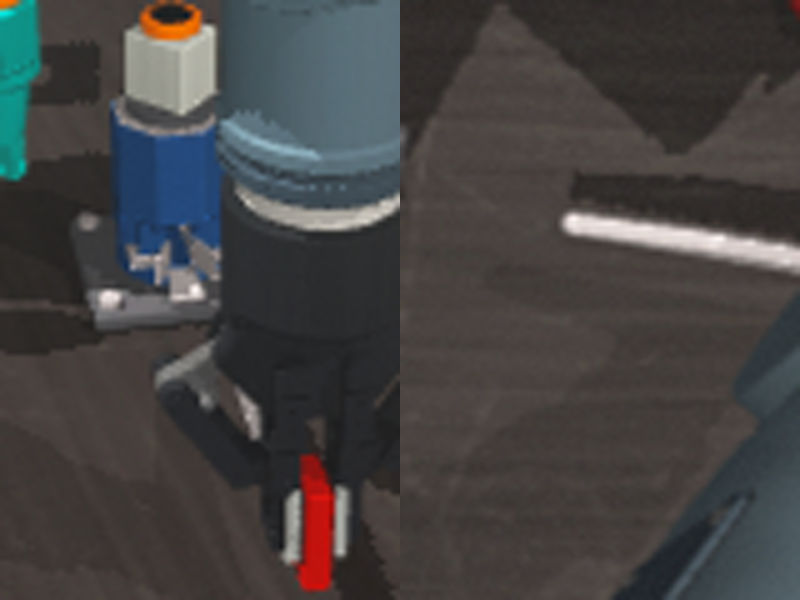

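```bash
python3 - <<'E'
exec(open('fit.py').read().split('for n,c,roi')[0])
print(ray(t,402.6,204.4,.039))
roi=(395,195,52,25); M=mask(t['img'],*roi)
for z in (.033,.035,.037):
    def cost(v):
        m=sil(t,parts,[.51+v[0]*.01,-.30+v[1]*.01,np.radians(80+v[2]*3),z],*roi); return 1-(m&M).sum()/(m|M).sum()
    best=min((minimize(cost,v0,method='Nelder-Mead',options=dict(initial_simplex=np.array(v0)+np.vstack([np.zeros(3),.4*np.eye(3)]),xatol=1e-3,fatol=1e-5)) for v0 in ([0,0,0],[.3,0,1],[-.2,.2,0.5],[0,-.3,-.5])),key=lambda r:r.fun)
    v=best.x; x,y,a=.51+v[0]*.01,-.30+v[1]*.01,np.radians(80+v[2]*3)
    print(z,1-best.fun,x,y,np.degrees(a),'tip',x+.15*np.cos(a),y+.15*np.sin(a))
E
```

```text
[ 0.53139378 -0.15066361  0.039     ]
0.033 0.9096030042918455 0.5121519270796374 -0.2969835647980053 82.05839074556356 tip 0.5328765024820676 -0.148422156705631
0.035 0.9094572810317034 0.5118039927311513 -0.2969963987419978 82.06559135249437 tip 0.5325098976191354 -0.14843238727633443
0.037 0.9096998928188639 0.5115603083339106 -0.2966800738973006 82.0655437936023 tip 0.5322663365388203 -0.1481160796188164
```

```bash
python3 -m pendant '[[[0,15,-3,0,5],[0,15,-3,0,5],[0.2,15,-2,0,5],[0,15.5,-1.5,0,5],[0,0,0,0,5],[0,0,0,0,5]]]'
python3 - <<'E'
exec(open('fit.py').read().split('for n,c,roi')[0])
s=monitor.get_obs();print(s['eef_pos'],s['eef_rot'],s['wrist_force'])
for n,c in (('side',b),('top',t)):
  for th in ('drift_tip','slot_entry'):
    print(n,th,[(np.round(w(c,d['at']),4),round(d['confidence'],2)) for d in spotter.tip_of(n,th) if abs(w(c,d['at'])[1]+.1)<.2])
A=np.array([.5436,-.0188]);a=np.radians(81.7);u=np.array([np.cos(a),np.sin(a)])
pt=lambda x,z:[*(A+x*u),z]
L=[pt(-.05,.018),pt(-.03,.024),pt(-.03,.05),pt(-.22+.15,.0255)]
print('side crop',(proj(b,L)-[310,180])*5,'top crop',(proj(t,L)-[330,160])*5+[400,0])
r=lambda i,x,y,w,h,k: cv2.resize(i[y:y+h,x:x+w],(w*k,h*k),interpolation=cv2.INTER_CUBIC)
cv2.imwrite('pics/g6.png',np.vstack([np.hstack([r(b['img'],310,180,80,120,5),r(t['img'],330,160,80,120,5)])])[:,:,::-1])
E
```

```text
time_s: 25.85
eef_pos: [0.5118, -0.237, 0.0366]
eef_rot: [0.0, 0.756, 0.654, -0.0]
wrist_force: [-0.5, 0.4, -1.9]
opening: 0.132
[ 0.51175065 -0.23744258  0.03657311] [4.26846960e-04 7.56443603e-01 6.54058784e-01 3.47418115e-05] [ 0.77322212 -0.25035711 -2.03433596]
side drift_tip [(array([ 0.5436, -0.0215,  0.1368]), 0.42), (array([ 0.5375, -0.0513,  0.0222]), 0.15)]
side slot_entry [(array([ 0.5384, -0.0525,  0.0205]), 0.62)]
top drift_tip [(array([ 0.5354, -0.0904,  0.0295]), 0.61), (array([ 0.542 , -0.0174,  0.0581]), 0.28)]
top slot_entry [(array([ 0.5378, -0.0518,  0.023 ]), 0.59)]
side crop [[185.88141336 290.91284841]
 [178.86088386 260.53808313]
 [178.65866049 218.77543977]
 [193.08579068 300.35866212]] top crop [[594.50917926 213.56396897]
 [556.3952401  205.21300767]
 [559.33282405 197.61546889]
 [634.71323509 218.18270458]]
```

View pics/g6.png

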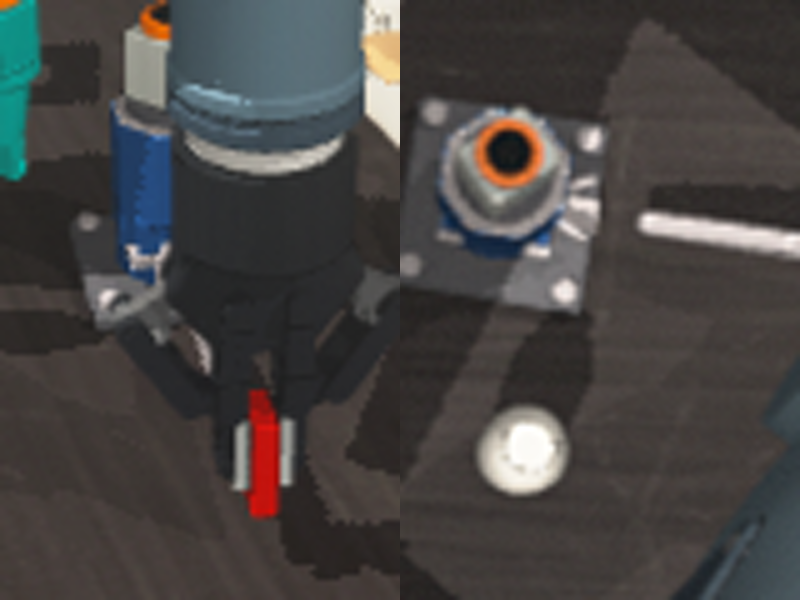

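```bash
python3 -m pendant '[[[1.1,7.4,0,0,5],[1.1,7.4,0,0,5],[1.1,7.4,0,0,5],[0.6,4,0,0,5],[0,0,0,0,5]]]';  python3 -m pendant '[[[0.7,5,0,0,5],[0.7,5,0,0,5],[0.7,5,0,0,5],[0,0,0,0,5]]]'
```

```text
time_s: 26.78
eef_pos: [0.5155, -0.2101, 0.0363]
eef_rot: [0.0, 0.756, 0.654, -0.0]
wrist_force: [-0.7, 0.3, -1.2]
opening: 0.131
time_s: 27.28
eef_pos: [0.5175, -0.1951, 0.0363]
eef_rot: [-0.0, 0.756, 0.654, -0.0]
wrist_force: [-0.0, -0.1, -1.2]
opening: 0.128
```

```bash
python3 -m pendant '[[[0.7,5,0,0,5],[0.7,5,0,0,5],[0.7,5,0,0,5],[0.7,5,0,0,5],[0,0,0,0,5]]]';  python3 -m pendant '[[[0.5,3,0,0,5],[0.5,3,0,0,5],[0.5,3,0,0,5],[0,0,0,0,5]]]'
```

```text
time_s: 27.9
eef_pos: [0.5204, -0.1752, 0.0363]
eef_rot: [-0.0, 0.756, 0.654, 0.0]
wrist_force: [0.3, -0.6, -1.8]
opening: 0.136
time_s: 28.4
eef_pos: [0.5218, -0.1664, 0.0363]
eef_rot: [-0.0, 0.756, 0.654, -0.0]
wrist_force: [-0.7, 0.1, -1.3]
opening: 0.133
```

```bash
python3 -m pendant '[[[0,0,-1,0,5],[0.5,3,0,0,5],[0.4,3,0,0,5],[0.4,3,0,0,5],[0,0,0,0,5]]]';  python3 -m pendant '[[[0.4,3,0,0,5],[0.5,3,0,0,5],[0.4,3,0,0,5],[0,0,0,0,5]]]'
```

```text
time_s: 29.02
eef_pos: [0.5231, -0.1573, 0.0353]
eef_rot: [-0.0, 0.756, 0.654, -0.0]
wrist_force: [-0.7, 0.6, -1.7]
opening: 0.133
time_s: 29.52
eef_pos: [0.5243, -0.1486, 0.0353]
eef_rot: [0.0, 0.756, 0.654, -0.0]
wrist_force: [-0.9, -1.6, -0.8]
opening: 0.13
```

```bash
python3 -m pendant '[[[0.5,3,0,0,5],[0.5,3,0,0,5],[0.4,3,0,0,5],[0,0,0,0,5]]]';  python3 -m pendant '[[[0.4,3,0,0,5],[0.5,3,0,0,5],[0,0,0,0,5]]]'
```

```text
time_s: 30.02
eef_pos: [0.5258, -0.139, 0.0352]
eef_rot: [-0.0, 0.756, 0.654, 0.0]
wrist_force: [-0.3, -0.7, -1.2]
opening: 0.134
time_s: 30.4
eef_pos: [0.5267, -0.133, 0.0352]
eef_rot: [-0.0, 0.756, 0.654, 0.0]
wrist_force: [-0.5, -1.4, -1.3]
opening: 0.131
```

```bash
python3 - <<'E'
exec(open('fit.py').read().split('for n,c,roi')[0])
s=monitor.get_obs();print(s['eef_pos'],s['wrist_force'])
for n,c in (('side',b),('top',t)):
  for th in ('drift_tip','chuck','drift'):
    print(n,th,[(np.round(w(c,d['at']),4),round(d['confidence'],2)) for d in spotter.tip_of(n,th) if abs(w(c,d['at'])[1]+.1)<.2])
r=lambda i,x,y,w,h,k: cv2.resize(i[y:y+h,x:x+w],(w*k,h*k),interpolation=cv2.INTER_CUBIC)
cv2.imwrite('pics/g7.png',np.vstack([np.hstack([r(b['img'],310,150,80,120,5),r(t['img'],330,150,80,120,5)])])[:,:,::-1])
E
```

```text
[ 0.52667186 -0.13305054  0.03519956] [-0.88817879  0.51732863 -1.34569469]
side drift_tip []
side chuck []
side drift [(array([ 0.5245, -0.1374,  0.0203]), 0.44), (array([ 0.5413, -0.0168,  0.1012]), 0.24)]
top drift_tip []
top chuck [(array([ 0.5433, -0.0175,  0.1099]), 0.69)]
top drift [(array([ 0.5232, -0.1316,  0.0257]), 0.46)]
```

View pics/g7.png

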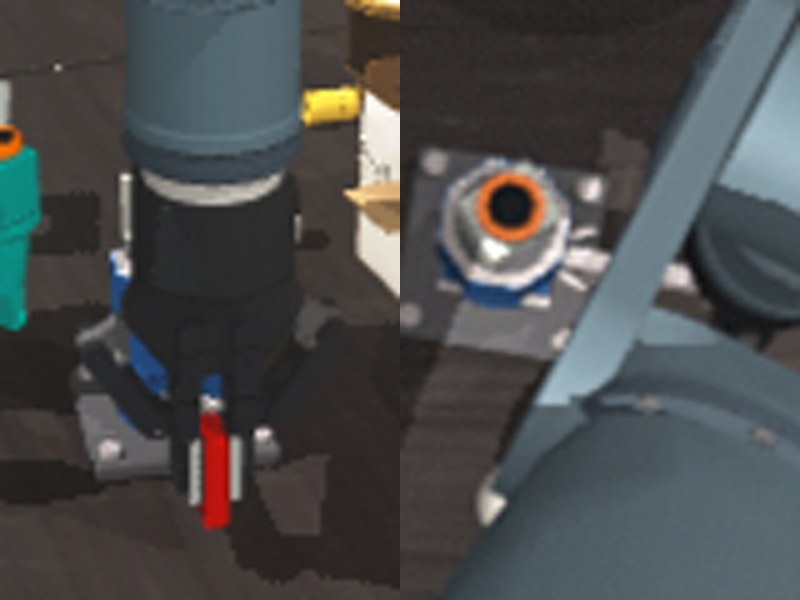

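```bash
python3 - <<'E'
from h import *
t=cam('top')
def oc(im,off,k):
    h=cv2.cvtColor(im,cv2.COLOR_BGR2HSV); m=(h[...,0]>4)&(h[...,0]<15)&(h[...,1]>150)&(h[...,2]>110)
    ys,xs=np.nonzero(m); return ((xs.min()+xs.max())/2/k+off[0],(ys.min()+ys.max())/2/k+off[1],(xs.max()-xs.min())/k,(ys.max()-ys.min())/k)
for f,off in (('g4',(310,150)),('g6',(330,160)),('g7',(330,150))):
    print(f,oc(cv2.imread(f'pics/{f}.png')[:300,400:700],off,5))
for z in (.158,.164,.169): print(z,proj(t,[.5436,-.0188,z]))
E
```

```text
g4 (np.float64(351.6), np.float64(190.7), np.float64(12.8), np.float64(13.0))
g6 (np.float64(351.6), np.float64(190.7), np.float64(12.8), np.float64(13.0))
g7 (np.float64(352.0), np.float64(191.4), np.float64(12.8), np.float64(12.8))
0.158 [[351.33835622 190.05681978]]
0.164 [[351.42718181 189.59517525]]
0.169 [[351.50206533 189.20599051]]
```

```bash
python3 -m pendant '[[[0.4,3,0,0,5],[0.5,3,0,0,5],[0.4,3,0,0,5],[0,0,0,0,5]]]';  python3 -m pendant '[[[0.4,3,0,0,5],[0.5,3,0,0,5],[0.4,3,0,0,5],[0,0,0,0,5]]]'
```

```text
time_s: 31.35
eef_pos: [0.528, -0.1241, 0.0352]
eef_rot: [-0.0, 0.756, 0.654, 0.0]
wrist_force: [-1.6, -0.5, -1.5]
opening: 0.135
time_s: 31.85
eef_pos: [0.5293, -0.115, 0.0352]
eef_rot: [-0.0, 0.756, 0.654, 0.0]
wrist_force: [-0.6, 0.8, -2.0]
opening: 0.136
```

```bash
python3 -m pendant '[[[0.4,3,0,0,5],[0.5,3,0,0,5],[0.4,3,0,0,5],[0.4,3,0,0,5],[0.3,2,0,0,5],[0,0,0,0,5]]]'
python3 - <<'E'
from h import *
b=cam('side');t=cam('top')
s=monitor.get_obs();print(s['eef_pos'],s['wrist_force'])
for n,c in (('side',b),('top',t)):
  for th in ('drift_tip','chuck','drift'):
    print(n,th,[(np.round(w(c,d['at']),4),round(d['confidence'],2)) for d in spotter.tip_of(n,th) if abs(w(c,d['at'])[1]+.1)<.2])
def oc(im):
    h=cv2.cvtColor(im,cv2.COLOR_RGB2HSV); m=(h[...,0]>4)&(h[...,0]<15)&(h[...,1]>150)&(h[...,2]>110)
    ys,xs=np.nonzero(m[170:215,330:380]); return ((xs.min()+xs.max())/2+330,(ys.min()+ys.max())/2+170,np.ptp(xs),np.ptp(ys))
print(oc(t['img']))
E
```

```text
time_s: 32.6
eef_pos: [0.5313, -0.1012, 0.0352]
eef_rot: [-0.0, 0.756, 0.654, 0.0]
wrist_force: [0.5, 0.9, -1.6]
opening: 0.131
[ 0.5312742  -0.10139973  0.03526994] [-0.05161593  0.92184354 -2.07621332]
side drift_tip []
side chuck []
side drift [(array([ 0.5294, -0.1032,  0.022 ]), 0.42)]
top drift_tip [(array([0.5512, 0.0467, 0.0244]), 0.52)]
top chuck [(array([ 0.5416, -0.0142,  0.1131]), 0.59)]
top drift [(array([ 0.532 , -0.0993,  0.0246]), 0.47)]
(np.float64(350.5), np.float64(191.0), np.int64(11), np.int64(12))
```

```bash
python3 -m pendant '[[[0,0,0,0,45],[0,0,0,0,45],[0,0,0,0,45],[0,0,0,0,45]]]'; python3 -m pendant '[[[0,0,5,0,45],[0,0,20,0,45],[0,-2,30,0,45],[-5,-20,40,0,45],[-5,-40,40,0,45],[-10,-50,20,0,45],[-10,-50,0,0,45],[0,0,0,0,45]]]'
python3 - <<'E'
exec(open('fit.py').read().split('for n,c,roi')[0])
s=monitor.get_obs();print(s['eef_pos'],s['wrist_force'])
for n,c in (('side',b),('top',t)):
  for th in ('drift_tip','drift_tab','chuck','chuck_grip','drift','flask','vial','pot'):
    print(n,th,[(np.round(w(c,d['at']),4),round(d['confidence'],2)) for d in spotter.tip_of(n,th)[:4] if d['confidence']>.3 and w(c,d['at'])[1]<.2])
r=lambda i,x,y,w,h,k: cv2.resize(i[y:y+h,x:x+w],(w*k,h*k),interpolation=cv2.INTER_CUBIC)
cv2.imwrite('pics/g8.png',np.vstack([np.hstack([r(b['img'],310,150,80,120,5),r(t['img'],330,150,80,120,5)])])[:,:,::-1])
E
```

```text
time_s: 33.5
eef_pos: [0.5314, -0.1016, 0.0354]
eef_rot: [0.0, 0.756, 0.654, 0.0]
wrist_force: [0.5, -0.2, 1.3]
opening: 0.527
time_s: 34.5
eef_pos: [0.5006, -0.2671, 0.1912]
eef_rot: [0.001, 0.758, 0.653, -0.0]
wrist_force: [0.5, 0.8, 0.4]
opening: 0.527
[ 0.50091953 -0.26365179  0.19022226] [-0.70808198 -0.05484846  1.59902853]
side drift_tip [(array([ 0.5286, -0.0994,  0.0564]), 0.68)]
side drift_tab [(array([ 0.5312, -0.1062,  0.0547]), 0.52), (array([ 0.544 , -0.0219,  0.059 ]), 0.44)]
side chuck [(array([0.4815, 0.1151, 0.0641]), 0.92), (array([ 0.5389, -0.0176,  0.1132]), 0.5)]
side chuck_grip [(array([0.4819, 0.1142, 0.0975]), 0.73), (array([ 0.5406, -0.0175,  0.1487]), 0.62)]
side drift [(array([ 0.5287, -0.1035,  0.0247]), 0.42)]
side flask [(array([ 0.4164, -0.0349,  0.001 ]), 0.78)]
side vial [(array([ 0.4012,  0.062 , -0.0031]), 0.83), (array([ 0.5379, -0.0507,  0.0231]), 0.32)]
side pot [(array([ 0.6727,  0.1651, -0.0029]), 0.5)]
top drift_tip [(array([0.5542, 0.042 , 0.0271]), 0.62), (array([ 0.5381, -0.0177,  0.1033]), 0.5)]
top drift_tab [(array([ 0.5319, -0.1066,  0.0525]), 0.49)]
top chuck [(array([0.4854, 0.1148, 0.0702]), 0.75), (array([ 0.5409, -0.0162,  0.1162]), 0.66)]
top chuck_grip [(array([0.4853, 0.1175, 0.0995]), 0.56), (array([0.6765, 0.1654, 0.0051]), 0.56)]
top drift [(array([ 0.5301, -0.0983,  0.0254]), 0.47), (array([6.791e-01, 1.669e-01, 5.000e-04]), 0.47)]
top flask [(array([ 0.4114, -0.0283,  0.    ]), 0.65)]
top vial [(array([ 0.4003,  0.0634, -0.0039]), 0.69), (array([ 0.5325, -0.1048,  0.0527]), 0.54)]
top pot [(array([0.6776, 0.1662, 0.004 ]), 0.57), (array([ 0.5382, -0.0164,  0.1035]), 0.52)]
```

View pics/g8.png

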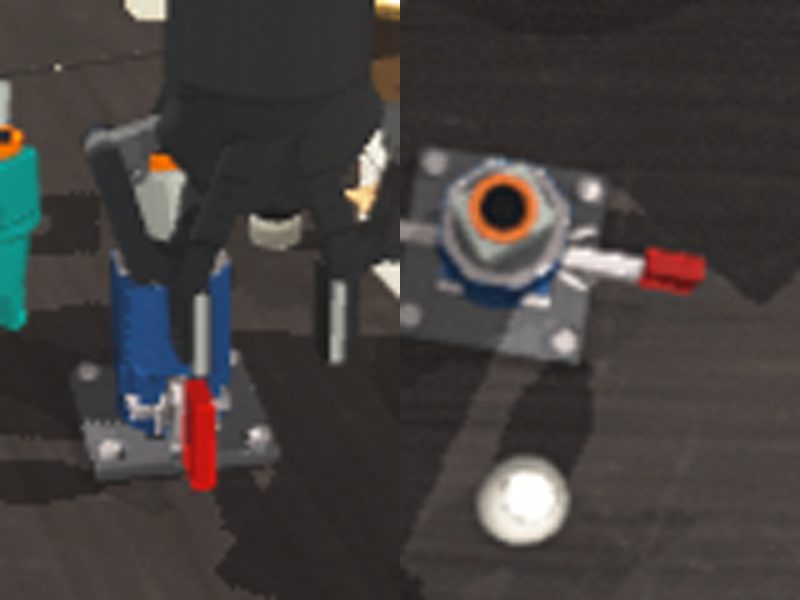

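```bash
python3 -m pendant '[[[0,0,0,0,45],[0,0,0,0,45]]]'; python3 -c "
from h import *
print(order.hand_in())"
```

```text
time_s: 35.65
eef_pos: [0.5013, -0.2636, 0.1903]
eef_rot: [-0.0, 0.756, 0.654, -0.0]
wrist_force: [-0.3, 0.0, -0.2]
opening: 0.527
the job is handed in; nothing more can be done
None
```

The whole job was carried out in the order asked and handed in at about 36 s of the 72 s allowed.

**Chuck:** I took it from the rest and landed it on the driver at about 12 N. I twisted it anticlockwise with light pressure until the tang dropped in, after about 35 to 40° of turn. The twist ran about 6° past the drop before I backed it off 4°; torque stayed small. I then pressed it home with a highest wrist reading of 21 N and let go. It stopped 22.9 mm below the landing height (23 mm expected), and the picture showed the collar on the rim.

**Drift:** I drove it through the slot, released it and backed off without touching the chuck again.

**Last checks:**
- The drift tip is about 62 to 67 mm past the socket's axis (55 to 75 mm wanted).
- The chuck's origin reads z 113 to 116 mm, against 115 mm expected when lifted and 104 mm when home.
- The flask, vial and pot read where they were at the start, to within the detector's error.
- The gripper is about 19 cm up, clear of everything, and the wrist force is near zero.

**What disagreed:**
- The wrist showed only about 1 to 2 N while driving the drift, not the 5 to 15 N described. I read it at pauses, so peaks may have been missed.
- Halfway through the drive the cup moved 1 px or less in the top view and not the way a straight lift would move it. I take that as a slight tilt of the loosened chuck.

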